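# Knock a stuck model base out of its mould and put it on the scale

## Robot

A 7-joint arm with a two-finger parallel gripper is mounted at the origin on a cart in front of the work surface, level with it; the furniture and walls round the work are solid. World frame = base frame: x ahead of the robot, y to its left, z up, the work surface at z = 0. Lengths are in m, angles in rad, forces in N, time in s.
With the tool pointing down it reaches from about 0.4 to 0.85 m from the base axis. Payload 10.4 kg.
Tool frame: the origin (TCP) lies on the front face of the gripper's body, between the roots of the fingers; the fingertips stand 70 mm ahead of it and the grasp point (between the pads) lies 51 mm ahead of it (grasp_offset is the distance from the TCP to the grasp point, in m); z points along the fingers, y is the direction in which the jaws open and shut (so a half turn about z gives the same grasp; the last joint's range is limited). The gripper opens to 87 mm and grips with 3 to 60 N. Pads are 19 mm wide; open, the fingers measure 117 mm over their backs; the gripper's body (75 mm by 190 mm) begins 51 mm behind the grasp point.
Start: joints at [1.228, 0.332, -0.065, 1.46, 0.022, 1.35, -0.088], TCP at [0.197, -0.593, 0.292] pointing down, gripper open.
Joint ranges: [-2.6, 2.6], [-0.5, 2.12], [-1.47, 1.34], [0.16, 2.42], [-1.27, 4.41], [0.06, 2.06], [-2.6, 2.6]. Speed limits (rad/s): [2.22, 2.22, 2.79, 2.79, 3.14, 3.14, 3.14].

## Interface

Orientations are given as a unit quaternion [x, y, z, w].
In Python, from bench import * gives the robot as it stands. The module is installed in compiled form; this text tells all that it offers.
- The arm moves only by the tool arm_command, never from a script. Its argument "commands" is a list of rows, each a list of 3 entries, a list of its own where there are three numbers: the opening in per cent of the stroke, from 0 (shut) to 100 (fully open), then the shift along the tool's x, y, z in m, then the turn, a rotation vector about the tool's x, y, z in rad. A call has exactly 10 rows; each row is the pose to reach, as a shift and turn from the pose commanded when the call began, along the tool's axes at that moment; what a row does not reach only later rows make up. A row lasts 1/12 s, in which the tool goes at most 41.7 mm and 7.16 degrees, less where a joint would pass 70% of its speed; a pose out of reach is approached as far as the arm can. A call with a gripper value outside its range is refused whole. The fingers move at their own pace and stop on an object; "squeeze" is the grip in N (left out, the last holds). Time passes only in rows, so rows that repeat a pose let the fingers close, or fill a call up. It gives the time, the measured TCP pose, the force and the opening at its end, in the units of the state.
- read_state(): the state, without advancing time (a new reading comes with each control period).
- camera(name): name is "side" or "top" or "wrist"; returns a dict with "pixels" (400x640x3 uint8, red, green, blue), "fx", "fy", "cx", "cy" (pixels), "rvec" (rotation vector, rad) and "tvec" (3), from world to camera coordinates, as OpenCV has them; the wrist camera has in their place "mount" (4x4, takes a point from camera to tool coordinates, whose origin is the TCP and whose axes are the flange's). Camera axes: x right, y down, z forward; pixel columns grow to the right and rows downward; lengths in m; the calibration is good to about 2 mm. A picture is of the moment at which its call begins: read the wrist's pose just before it. There is no depth.
- close_job(): hands the job in, once; it reports no verdict.
The state is a dict: "time": time; "joint_positions": joint angles; "joint_vel": joint speeds; "joint_torque": joint torques, N m; "ee_pos": TCP position; "eef_rot": TCP orientation; "ft_force": force on the tool from outside, world axes, zero at the start; "torque": the same for the moment, N m; "width": finger opening in m.
Only numpy, scipy, OpenCV 4.12 (cv2) and the standard library are available. Lean on these libraries where they do the work, as an engineer would, in place of code of your own. Each camera call takes 0.05 s, during which the arm holds its last target.

## Task

A plaster model base is stuck in the pocket of the metal ejector jig. Slide the keeper bar off it, all the way to its end stop, then raise the knockout rod to its full height by its lift handle so that the rod pushes the plaster block up out of the pocket, and set the block down gently, flat and the same way up, on the middle of the round white scale. Finally push the knockout rod all the way down again, leave the keeper open, and do not shift the bottles and pots standing around.

Things in the scene. Friction and masses are not known exactly. Their poses are not given: they have to be found in the camera images.
- jig: Fixed metal ejector jig, 124 mm (its x) by 200 mm (its y, -86 at the lift handle to +113 at the end stop); origin at the centre of its underside on the worktop, z up. Die block: x -62..62, y -45..55 mm, flat top 94 mm above the worktop. A 40 mm wide shelf level with that top carries the keeper out to y = 107, where a 107 mm high end stop stands. Right of the scale, at any yaw.
- pocket (a point): Centre of the mouth of the pocket in the die block's top (94 mm above the worktop, over the jig's origin), axes as the jig's. The pocket is 64 mm (x) by 48 mm (y) and 28 mm deep; a 25 mm round hole goes through its floor, and the knockout rod stands under it.
- keeper (a joint): Travel in m along the jig's +y of the keeper, a steel tongue 24 mm wide lying on the die block (its top 101 mm above the worktop): 0 = closed, covering half the pocket so that the block cannot come out; 0.055 = at the end stop, pocket free (tongue's near edge at jig y = +55 mm). Starts at 0 to 0.012; slides with about 2.5 N of friction and stays where it is left.
- keeper_knob (a point): Centre of the black knob on the keeper, 20 by 20 mm and 30 mm high (from 101 to 131 mm above the worktop), at jig x = 0, y = 38 mm plus the keeper's travel. Moves with the keeper.
- ejector (a joint): Height of the knockout rod in m: 0 = home, its flat 22 mm wide top 2 mm below the pocket's floor; 0.028 = at its upper stop, when the block's underside is 2 mm below the die block's top and its upper 22 mm stand free. Friction of about 6 N holds it where it is left, also with the block on it; raising it with the stuck block takes about 10 to 18 N.
- lift_handle (a point): Centre of the rod's black lift handle, 26 mm (jig x) by 18 mm (jig y), 30 mm high, at jig x = 0, y = -77 mm; its centre is 123 mm and its top 138 mm above the worktop when the rod is home, 28 mm more when raised. Rigidly joined to the rod by a riser and a bar underneath the die block; moves straight up and down only.
- cast_center (a point): Centre (half-way up) of the loose plaster block (model base), 62 mm (its x) by 46 mm (its y), 24 mm high, with a faint arch-shaped ridge on top, 1.5 mm proud; 0.1 to 0.2 kg; axes as the jig's at the start, z up. Starts in the pocket, its flat top 4 mm below the die block's top, held by two spring balls in the pocket's x walls.
- scale_top (a point): Centre of the flat top of the fixed round white scale, 140 mm in diameter, 21 mm above the worktop; z up. Note the room behind it: a wall cabinet hangs 0.6 m above the worktop, its front 0.57 m ahead of the robot's base, left of y = 0.09 m, and its upright side panel (y 0.07 to 0.09 m) comes down to the worktop from 0.61 m ahead; keep the arm clear of both.
- amber_bottle: Amber glass bottle, 42 mm in diameter, 85 mm high, origin at the centre of its underside; a bystander, on the robot's side of the jig. Leave it.
- dropper: White dropper bottle with a blue cap, 29 mm in diameter, 62 mm high, origin at the centre of its underside; a bystander, beyond the jig. Leave it.
- brown_jar: Small brown jar with a black cap, 44 mm in diameter, 52 mm high, origin at the centre of its underside; a bystander beyond the scale. Leave it.
- cement_pot: White pot with a green cap, 47 mm in diameter, 40 mm high, origin at the centre of its underside; a bystander on the robot's side of the scale. Leave it.
Not all that is in view belongs to the job. Of the things like the part that bears cast_center, leave any that is black; of the rest the larger one is meant.

How it is judged:
By the outcome, as a careful person would: the job done as asked, in the order asked, and still so for the second after the job is handed in, with the robot touching nothing.
It also fails if it takes over 72 s, if anything falls off the work surface, if the arm or the gripper's body presses on something with over 40 N, if the wrist force passes 120 N, or if a joint passes its speed limit or range.

## Working session

There is one attempt and no reset: what is moved stays moved. The work goes in short steps, Python scripts to look and compute and a tool call to move; the robot and the scene stay as the last step left them, time stands still between calls to the robot, and variables do not carry over. Pictures are saved under pics/ and viewed, and the job is handed in when it is done.

Besides the shell and the picture viewer there is one more tool, called after "Call:" as name(argument=value, ...) on one line, values as JSON. arm_command: Moves the arm, as the interface text tells. Its arguments: {"type":"object","properties":{"commands":{"type":"array","items":{"type":"array"}},"squeeze":{"type":"number"}},"required":["commands"]}

```bash
mkdir -p pics
cat > h.py <<'E'
from bench import *
import numpy as np, cv2
from scipy.spatial.transform import Rotation as R
def shot(n,f):
    s=read_state(); c=camera(n); cv2.imwrite('pics/'+f+'.png',c['pixels'][:,:,::-1]); 
    np.save('pics/'+f+'.npy',{'c':c,'s':s},allow_pickle=True); return c,s
def load(f): 
    d=np.load('pics/'+f+'.npy',allow_pickle=True).item(); return d['c'],d['s']
def cam(c,s):
    if 'rvec' in c and c['rvec'] is not None:
        Rm=cv2.Rodrigues(np.array(c['rvec'],float))[0]; t=np.array(c['tvec'],float).ravel()
        return Rm.T,-Rm.T@t
    M=np.array(c['mount']); Rt=R.from_quat(s['eef_rot']).as_matrix()
    return Rt@M[:3,:3], Rt@M[:3,3]+np.array(s['ee_pos'])
def ray(c,s,px,z):
    A,o=cam(c,s); d=A@np.array([(px[0]-c['cx'])/c['fx'],(px[1]-c['cy'])/c['fy'],1.]); return o+d*(z-o[2])/d[2]
def proj(c,s,p):
    A,o=cam(c,s); q=A.T@(np.array(p)-o); return np.array([c['fx']*q[0]/q[2]+c['cx'],c['fy']*q[1]/q[2]+c['cy']])
E
python3 - <<'E'
from h import *
for n in('top','side','wrist'):
    c,s=shot(n,n+'0'); print(n,{k:v for k,v in c.items() if k!='pixels'}); print(cam(c,s)[1])
print(s)
E
```

```text
top {'fx': 403.7366554026174, 'fy': 403.7366554026174, 'cx': 319.36316343372056, 'cy': 204.07612149133294, 'rvec': array([ 2.17888552, -2.20670765,  0.14257425]), 'tvec': array([-0.02817952,  0.53189265,  0.93686527])}
[0.44410468 0.00276083 0.98192862]
side {'fx': 446.7430993230995, 'fy': 446.7430993230995, 'cx': 318.6162795609846, 'cy': 200.4909055851267, 'rvec': array([ 0.16909753, -2.5785433 ,  1.61642899]), 'tvec': array([0.53003869, 0.11359641, 0.87783652])}
[0.40853075 0.80816552 0.49438167]
wrist {'fx': 330.0899920235808, 'fy': 330.0899920235808, 'cx': 320.8751729113114, 'cy': 195.31623144841433, 'mount': array([[-1.20746148e-03, -9.62572392e-01, -2.71022015e-01,
         7.32728944e-02],
       [ 9.99998905e-01, -9.30497646e-04, -1.15041879e-03,
        -6.12087938e-04],
       [ 8.55176018e-04, -2.71023108e-01,  9.62572462e-01,
        -9.10484202e-02],
       [ 0.00000000e+00,  0.00000000e+00,  0.00000000e+00,
         1.00000000e+00]])}
[ 0.26580019 -0.56955166  0.38257638]
{'time': 0.1, 'joint_positions': array([ 1.22840341,  0.33280059, -0.06470082,  1.46086838,  0.02162282,
        1.34991417, -0.08847637]), 'joint_vel': array([ 2.90385161e-05, -1.65676629e-03,  7.47887287e-05, -1.40442440e-03,
        1.00861376e-03,  1.34860410e-03, -3.79822484e-04]), 'joint_torque': array([ 8.98135113e-04, -6.24546504e+01,  2.43934774e-02, -3.90718603e+01,
       -6.14159019e-02,  3.65299650e-02,  5.85322255e-05]), 'ee_pos': array([ 0.19639173, -0.5930616 ,  0.29153323]), 'eef_rot': array([ 9.87239677e-01,  1.59240075e-01, -1.43173485e-04, -6.31113242e-04]), 'ft_force': array([-0.18312473, -0.68025493, -0.36701024]), 'torque': array([ 0.01804849, -0.02875628,  0.00417697]), 'width': 0.08697780766375161}
```

View pics/top0.png

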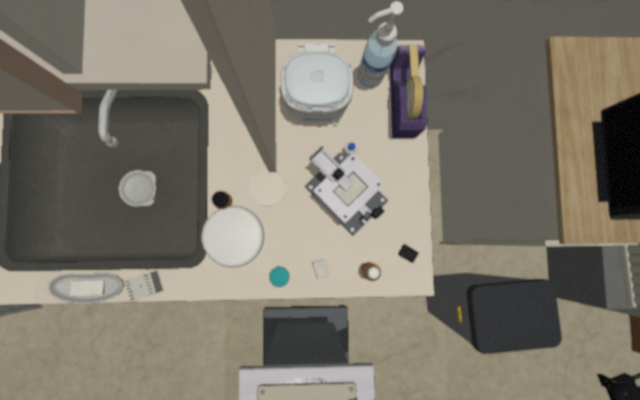

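View pics/side0.png

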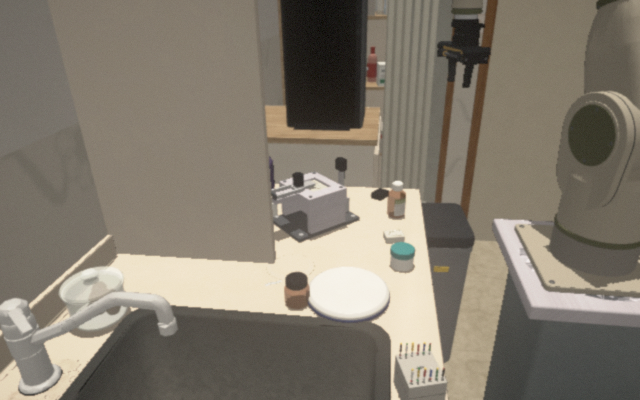

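View pics/wrist0.png

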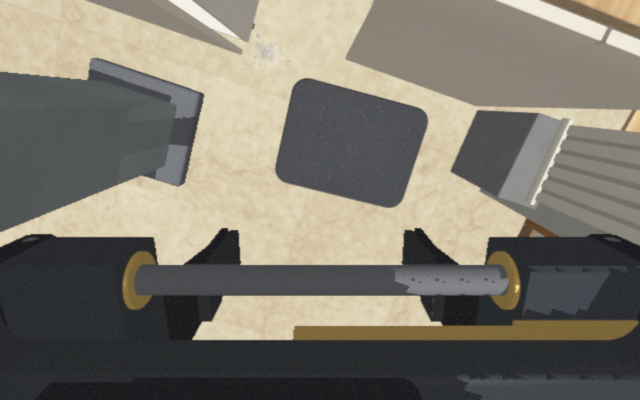

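Run:
```python
from h import *
c,s=load('top0'); im=c['pixels'][:,:,::-1]
cv2.imwrite('pics/top0z.png',cv2.resize(im[130:290,195:435],(0,0),fx=3.3,fy=3.3,interpolation=cv2.INTER_CUBIC))
c,s=load('side0'); im=c['pixels'][:,:,::-1]
cv2.imwrite('pics/side0z.png',cv2.resize(im[140:320,250:440],(0,0),fx=3.3,fy=3.3,interpolation=cv2.INTER_CUBIC))
```

```text
(no output)
```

View pics/top0z.png

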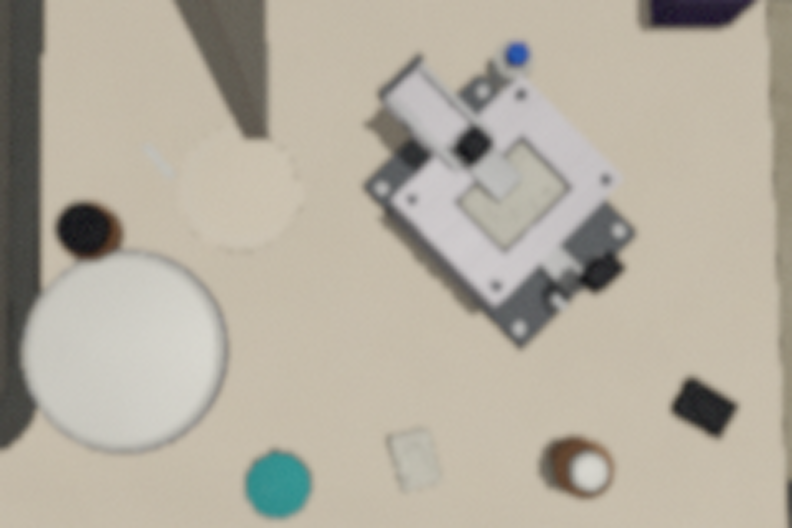

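View pics/side0z.png

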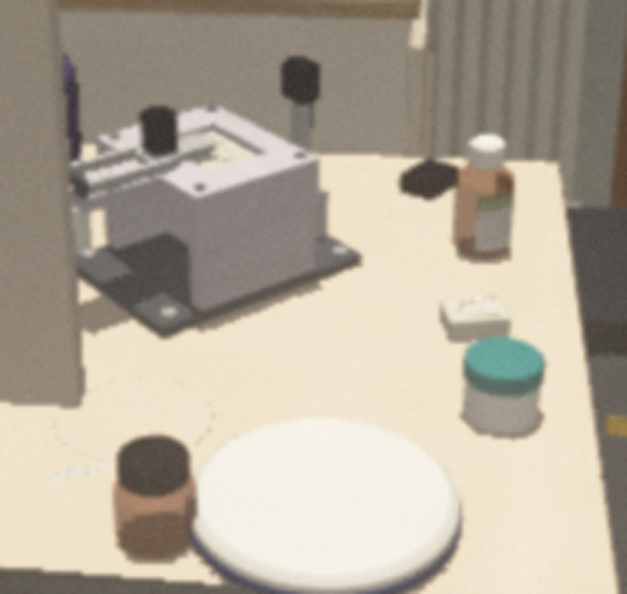

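Run:
```python
from h import *
c,s=load('top0'); 
def z(p): return (p[0]/3.3+195-0.35,p[1]/3.3+130-0.35)
for n,p,h in [('dL',(391,200),.094),('dB',(497,305),.094),('dR',(620,180),.094),('dT',(520,78),.094),
 ('pL',(457,203),.094),('pB',(505,250),.094),('pR',(571,186),.094),('pT',(522,138),.094),
 ('knob',(473,146),.131),('handle',(602,270),.138),('scaleL',(22,350),.021),('scaleR',(228,350),.021),('scT',(125,248),.021),('scB',(125,452),.021),
 ('amber cap',(590,470),.085),('drop',(516,54),.062),('jar',(84,230),.052),('pot',(279,484),.04),('stopa',(380,94),.107),('stopb',(420,57),.107),('blk',(704,407),.02),('sm',(414,459),.02),('panel',(258,138),0)]:
    print(n,ray(c,s,z(p),h).round(4))
im=c['pixels'].astype(int)
hsv=cv2.cvtColor(c['pixels'],cv2.COLOR_RGB2HSV)
m=((hsv[:,:,1]<25)&(hsv[:,:,2]>150)).astype(np.uint8); 
for p in [(232,237),(345,210),(365,180),(370,195),(267,188)]: print(p,hsv[p[1],p[0]])
k,l,st,ce=cv2.connectedComponentsWithStats(m)
i=l[237,232]; print(st[i],ce[i]); print(ray(c,s,ce[i],.021), 'diam',np.sqrt(4*st[i][4]/np.pi)*(0.982-.021)/403.7)
# jar/pot etc
```

```text
dL [ 0.5561 -0.0188  0.094 ]
dB [ 0.4847 -0.0888  0.094 ]
dR [ 0.5682 -0.174   0.094 ]
dT [ 0.6388 -0.1076  0.094 ]
pL [ 0.5536 -0.0632  0.094 ]
pB [ 0.5215 -0.0949  0.094 ]
pR [ 0.5644 -0.1406  0.094 ]
pT [ 0.5975 -0.1081  0.094 ]
knob [ 0.5861 -0.0715  0.131 ]
handle [ 0.5042 -0.152   0.138 ]
scaleL [0.4603 0.2434 0.021 ]
scaleR [0.4582 0.0975 0.021 ]
scT [0.5324 0.171  0.021 ]
scB [0.3872 0.1703 0.021 ]
amber cap [ 0.3738 -0.1499  0.085 ]
drop [ 0.663  -0.1091  0.062 ]
jar [0.5424 0.194  0.052 ]
pot [0.3644 0.0604 0.04  ]
stopa [ 0.6257 -0.0121  0.107 ]
stopb [ 0.6506 -0.0392  0.107 ]
blk [ 0.4124 -0.2452  0.02  ]
sm [ 0.3787 -0.0347  0.02  ]
panel [0.6153 0.0771 0.    ]
(232, 237) [ 27  11 207]
(345, 210) [173   5 206]
(365, 180) [173   5 195]
(370, 195) [165   5 193]
(267, 188) [ 19  35 203]
[ 202  206   62   61 2976] [232.73454301 236.22479839]
[0.45805112 0.17019107 0.021     ] diam 0.14653324290204034
```

```bash
cat >> h.py <<'E'
J0=np.array([0.5588,-0.1012]); YD=np.array([.713,.701])
def jw(x,y,z):
    XD=np.array([YD[1],-YD[0]]); p=J0+x*XD+y*YD; return np.array([p[0],p[1],z])
def to(p,yaw=None):
    "tool-frame shift and turn from present pose; yaw=world angle of tool x"
    s=read_state(); A=R.from_quat(s['eef_rot']); 
    if yaw is None: yaw=np.arctan2(YD[1],YD[0])
    B=R.from_matrix(np.array([[np.cos(yaw),np.sin(yaw),0],[np.sin(yaw),-np.cos(yaw),0],[0,0,-1]]))
    print('t',round(s['time'],2),'pos',np.round(s['ee_pos'],4),'shift',A.inv().apply(np.array(p)-s['ee_pos']).round(4),'turn',(A.inv()*B).as_rotvec().round(4),'w',round(s['width'],4),'F',np.round(s['ft_force'],1))
E
python3 -c "
from h import *
to(jw(0,-.05,.30))"
```

```text
t 0.15 pos [ 0.1964 -0.5931  0.2916] shift [ 0.4538 -0.331  -0.008 ] turn [-1.000e-03 -2.000e-04 -4.571e-01] w 0.0869 F [ 0.8 -1.3  0.2]
```

Call:
arm_command(commands=[[100, [0.02, -0.015, 0], [0, 0, -0.02]], [100, [0.05, -0.036, 0], [0, 0, -0.05]], [100, [0.08, -0.058, 0], [0, 0, -0.09]], [100, [0.11, -0.08, 0], [0, 0, -0.13]], [100, [0.14, -0.102, 0], [0, 0, -0.17]], [100, [0.17, -0.124, 0], [0, 0, -0.21]], [100, [0.2, -0.146, 0], [0, 0, -0.25]], [100, [0.23, -0.168, 0], [0, 0, -0.29]], [100, [0.26, -0.19, 0], [0, 0, -0.33]], [100, [0.29, -0.212, 0], [0, 0, -0.37]]])

```text
time: 0.98
ee_pos: [0.4058, -0.2992, 0.2923]
eef_rot: [0.941, 0.339, -0.0, 0.0]
ft_force: [1.0, -0.5, 0.3]
width: 0.0869
```

```bash
python3 -c "
from h import *
to(jw(0,-.05,.30))"
```

```text
t 0.98 pos [ 0.4058 -0.2992  0.2923] shift [ 0.1944 -0.0507 -0.0078] turn [ 0.0002  0.0002 -0.0852] w 0.0869 F [ 1.  -0.5  0.3]
```

Call:
arm_command(commands=[[100, [0.025, -0.007, -0.001], [0, 0, -0.02]], [100, [0.055, -0.014, -0.003], [0, 0, -0.04]], [100, [0.085, -0.022, -0.005], [0, 0, -0.06]], [100, [0.115, -0.03, -0.007], [0, 0, -0.085]], [100, [0.145, -0.038, -0.008], [0, 0, -0.085]], [100, [0.17, -0.045, -0.008], [0, 0, -0.085]], [100, [0.185, -0.049, -0.008], [0, 0, -0.085]], [100, [0.19, -0.05, -0.008], [0, 0, -0.085]], [100, [0.19, -0.05, -0.008], [0, 0, -0.085]], [100, [0.19, -0.05, -0.008], [0, 0, -0.085]]])

```text
time: 1.82
ee_pos: [0.5194, -0.1424, 0.3]
eef_rot: [0.926, 0.377, -0.0, 0.0]
ft_force: [0.2, -0.3, -0.1]
width: 0.087
```

```bash
python3 -c "
from h import *
to(jw(0,-.05,.30))
c,s=shot('wrist','w1')"
```

```text
t 1.82 pos [ 0.5194 -0.1424  0.3   ] shift [ 0.007  -0.0018 -0.    ] turn [-0.0002  0.0008 -0.0029] w 0.087 F [ 0.2 -0.3 -0.1]
```

View pics/w1.png

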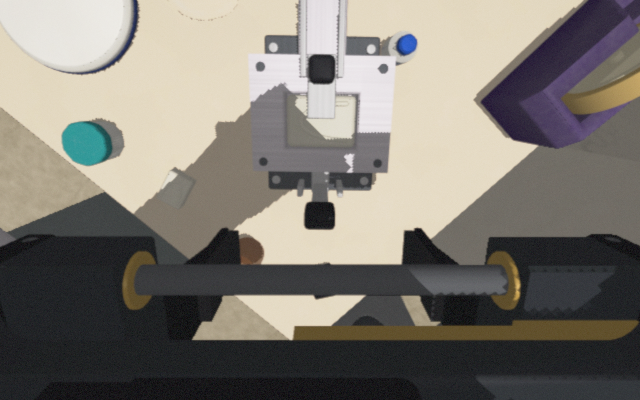

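Run:
```python
from h import *
c,s=load('w1'); im=c['pixels'][:,:,::-1]
cv2.imwrite('pics/w1z.png',cv2.resize(im[0:240,215:430],(0,0),fx=3,fy=2.5,interpolation=cv2.INTER_CUBIC)) if 0 else cv2.imwrite('pics/w1z.png',cv2.resize(im[40:235,230:410],(0,0),fx=3,fy=3,interpolation=cv2.INTER_CUBIC))
g=cv2.cvtColor(im,cv2.COLOR_BGR2GRAY)
m=(im.max(2)<45).astype(np.uint8)
k,l,st,ce=cv2.connectedComponentsWithStats(m)
for i in range(1,k):
    if st[i][4]>150 and st[i][1]<240: print(st[i],ce[i],ray(c,s,ce[i],.138 if ce[i][1]>150 else .131))
m=(cv2.cvtColor(im,cv2.COLOR_BGR2HSV)[:,:,1]<30)&(im.min(2)>140)
m=m.astype(np.uint8); k,l,st,ce=cv2.connectedComponentsWithStats(m)
i=l[120,270]; print(st[i],ce[i])
```

```text
[305 202  29  26 691] [319.3154848  214.88856729] [ 0.50751945 -0.15046023  0.138     ]
[ 184  228   56   37 1176] [219.32823129 250.23979592] [ 0.42679124 -0.11242053  0.138     ]
[ 403  229   55   36 1144] [422.72377622 250.44143357] [ 0.54535205 -0.2341782   0.138     ]
[    0   234   640   166 60154] [276.09026831 333.74018353] [ 0.39894624 -0.20160722  0.138     ]
[     0      0    640    400 236495] [327.25222098 211.12573627]
```

View pics/w1z.png

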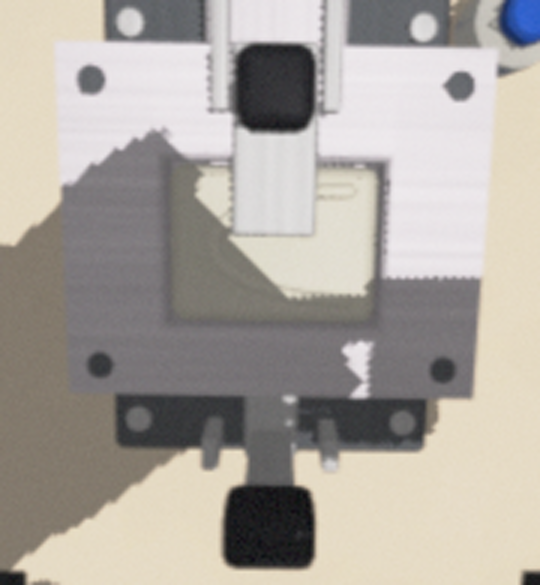

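Run:
```python
from h import *
c,s=load('w1')
z=lambda p:(p[0]/3+230-.33,p[1]/3+40-.33)
D=np.array([ray(c,s,z(p),.094) for p in [(55,42),(497,48),(472,398),(70,392)]])[:,:2]
P=np.array([ray(c,s,z(p),.094) for p in [(163,155),(389,157),(379,328),(165,325)]])[:,:2]
for Q in(D,P):
    print(Q.round(4).tolist(),'mean',Q.mean(0),'w',np.linalg.norm(Q[1]-Q[0]),np.linalg.norm(Q[2]-Q[3]),'h',np.linalg.norm(Q[3]-Q[0]),np.linalg.norm(Q[2]-Q[1]))
    v=Q[0]+Q[1]-Q[2]-Q[3]; u=Q[1]+Q[2]-Q[0]-Q[3]; print('yaw y',np.degrees(np.arctan2(v[1],v[0])),np.degrees(np.arctan2(u[1],u[0]))+90)
print('knob',ray(c,s,z((275,84)),.131),'handle',ray(c,s,z((269.5,527)),.138))
print('tongue edge',ray(c,s,z((274,235)),.101))
# tongue near edge y = travel 0 ->?
print(cam(c,s)[1])
```

```text
[[0.5567, -0.0193], [0.6414, -0.1084], [0.5693, -0.1766], [0.4849, -0.0875]] mean [ 0.56308557 -0.09795454] w 0.12295476381021153 0.1227550797595534 h 0.09898696455339792 0.09927847071356583
yaw y 43.438584481849574 43.486494665393025
[[0.5556, -0.0611], [0.6004, -0.1078], [0.5643, -0.1409], [0.5202, -0.0944]] mean [ 0.56011086 -0.10104414] w 0.06469121694471906 0.06412034793006452 h 0.04859262704422383 0.04895037706193677
yaw y 42.91591941931363 43.64053316052978
knob [ 0.58906815 -0.07316619  0.131     ] handle [ 0.50735075 -0.15083661  0.138     ]
tongue edge [ 0.56201578 -0.09919622  0.101     ]
[ 0.57139989 -0.09017503  0.39096503]
```

```bash
sed -i 's/^J0=.*/J0=np.array([0.5598,-0.1012]); YD=np.array([.7254,.6884])/' h.py; python3 -c "
from h import *
to(jw(0,.0405,.22));to(jw(0,.0405,.175))"
```

```text
t 1.87 pos [ 0.5192 -0.1429  0.3001] shift [ 0.0987 -0.001   0.08  ] turn [-0.      0.0008  0.0138] w 0.0873 F [-0.6 -0.3 -0.3]
t 1.87 pos [ 0.5192 -0.1429  0.3001] shift [ 0.0988 -0.001   0.125 ] turn [-0.      0.0008  0.0138] w 0.0873 F [-0.6 -0.3 -0.3]
```

Call:
arm_command(commands=[[60, [0.015, 0, 0.01], [0, 0, 0.014]], [60, [0.035, 0, 0.025], [0, 0, 0.014]], [60, [0.055, 0, 0.04], [0, 0, 0.014]], [60, [0.075, 0, 0.055], [0, 0, 0.014]], [60, [0.09, -0.001, 0.07], [0, 0, 0.014]], [60, [0.097, -0.001, 0.077], [0, 0, 0.014]], [60, [0.098, -0.001, 0.08], [0, 0, 0.014]], [60, [0.098, -0.001, 0.08], [0, 0, 0.014]], [60, [0.098, -0.001, 0.08], [0, 0, 0.014]], [60, [0.098, -0.001, 0.08], [0, 0, 0.014]]])

```text
time: 2.7
ee_pos: [0.5891, -0.0735, 0.2213]
eef_rot: [0.929, 0.37, 0.0, 0.001]
ft_force: [0.7, -0.1, 0.0]
width: 0.0527
```

```bash
python3 -c "
from h import *
to(jw(0,.0405,.175))
c,s=shot('wrist','w2')"
```

```text
t 2.7 pos [ 0.5891 -0.0735  0.2213] shift [ 0.0002 -0.0002  0.0463] turn [ 0.0015 -0.0002 -0.0002] w 0.0527 F [ 0.7 -0.1  0. ]
```

View pics/w2.png

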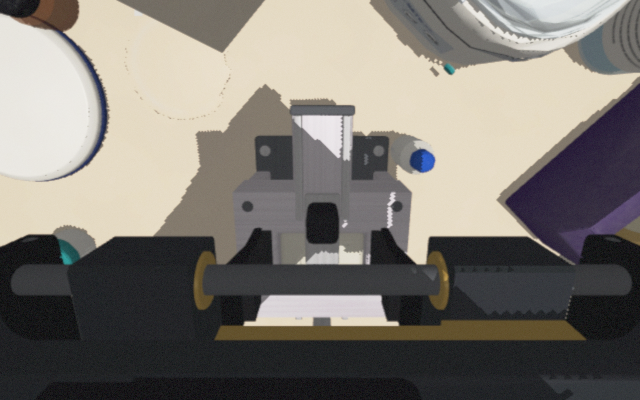

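Call:
arm_command(commands=[[60, [0, 0, 0.012], [0, 0, 0]], [60, [0, 0, 0.026], [0, 0, 0]], [60, [0, 0, 0.038], [0, 0, 0]], [60, [0, 0, 0.044], [0, 0, 0]], [60, [0, 0, 0.045], [0, 0, 0]], [10, [0, 0, 0.045], [0, 0, 0]], [10, [0, 0, 0.045], [0, 0, 0]], [10, [0, 0, 0.045], [0, 0, 0]], [10, [0, 0, 0.045], [0, 0, 0]], [10, [0, 0, 0.045], [0, 0, 0]]], squeeze=20)

```text
time: 3.58
ee_pos: [0.5894, -0.0722, 0.1757]
eef_rot: [0.929, 0.371, 0.0, 0.0]
ft_force: [-0.2, 0.4, 0.2]
width: 0.0266
```

```bash
python3 -c "
from h import *
to(jw(0,.093,.175))
c,s=shot('wrist','w3')"
```

```text
t 3.58 pos [ 0.5894 -0.0722  0.1757] shift [0.0515 0.0007 0.0007] turn [ 0.0006 -0.0004  0.0015] w 0.0266 F [-0.2  0.4  0.2]
```

View pics/w3.png

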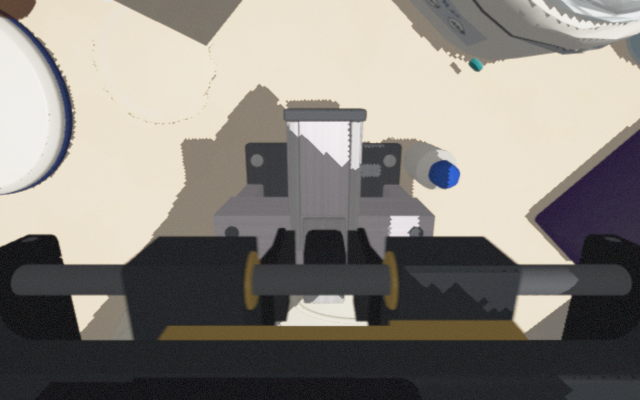

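Call:
arm_command(commands=[[30, [0, 0, -0.004], [0, 0, 0]], [10, [0, 0, -0.004], [0, 0, 0]], [10, [0, 0, -0.004], [0, 0, 0]], [10, [0, 0, -0.004], [0, 0, 0]], [10, [0, 0, -0.004], [0, 0, 0]], [10, [0.005, 0, -0.004], [0, 0, 0]], [10, [0.013, 0, -0.004], [0, 0, 0]], [10, [0.022, 0, -0.004], [0, 0, 0]], [10, [0.031, 0, -0.004], [0, 0, 0]], [10, [0.039, 0, -0.004], [0, 0, 0]]], squeeze=20)

```text
time: 4.47
ee_pos: [0.6186, -0.0466, 0.1801]
eef_rot: [0.929, 0.371, 0.0, 0.001]
ft_force: [1.2, -6.1, 4.5]
width: 0.0197
```

```bash
python3 -c "
from h import *
to(jw(0,.093,.18))
c,s=shot('wrist','w4')"
```

```text
t 4.47 pos [ 0.6186 -0.0466  0.1801] shift [ 0.0128 -0.0008  0.0001] turn [0.003  0.0002 0.0001] w 0.0197 F [ 1.2 -6.1  4.5]
```

View pics/w4.png

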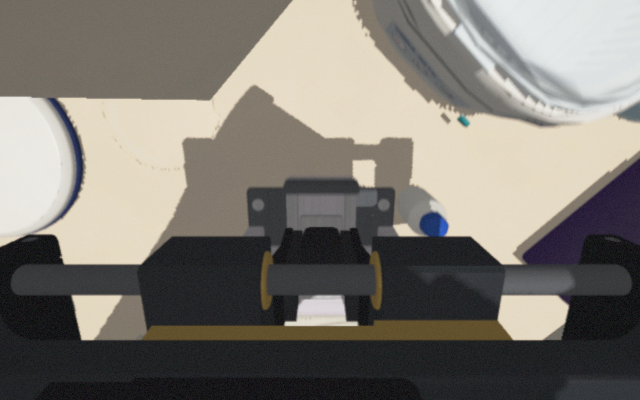

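Call:
arm_command(commands=[[10, [0.004, 0, 0], [0, 0, 0]], [10, [0.008, 0, 0], [0, 0, 0]], [10, [0.011, 0, 0], [0, 0, 0]], [10, [0.0125, 0, 0], [0, 0, 0]], [10, [0.014, 0, 0], [0, 0, 0]], [10, [0.015, 0, 0], [0, 0, 0]], [10, [0.015, 0, 0], [0, 0, 0]], [10, [0.015, 0, 0], [0, 0, 0]], [10, [0.015, 0, 0], [0, 0, 0]], [10, [0.015, 0, 0], [0, 0, 0]]], squeeze=20)

```text
time: 5.35
ee_pos: [0.6284, -0.0373, 0.1801]
eef_rot: [0.929, 0.37, -0.001, 0.002]
ft_force: [-2.9, -9.0, 6.8]
width: 0.0198
```

```bash
python3 -c "
from h import *
to(jw(0,.093,.18))
print(read_state()['ft_force']@[.7254,.6884,0])"
```

```text
t 5.35 pos [ 0.6284 -0.0373  0.1801] shift [-0.0008 -0.0009  0.0001] turn [ 0.0024  0.0023 -0.0006] w 0.0198 F [-2.9 -9.   6.8]
-8.261092196505835
```

Call:
arm_command(commands=[[10, [0.002, 0, 0], [0, 0, 0]], [10, [0.004, 0, 0], [0, 0, 0]], [10, [0.004, 0, 0], [0, 0, 0]], [10, [0.004, 0, 0], [0, 0, 0]], [10, [0.004, 0, 0], [0, 0, 0]], [10, [0.004, 0, 0], [0, 0, 0]], [10, [0.004, 0, 0], [0, 0, 0]], [10, [0.004, 0, 0], [0, 0, 0]], [10, [0.004, 0, 0], [0, 0, 0]], [10, [0.004, 0, 0], [0, 0, 0]]], squeeze=20)

```text
time: 6.18
ee_pos: [0.6295, -0.0364, 0.1797]
eef_rot: [0.929, 0.37, -0.003, 0.002]
ft_force: [-14.1, -13.3, 13.6]
width: 0.0199
```

```bash
python3 -c "
from h import *
to(jw(0,.093,.18))
print(read_state()['ft_force']@[.7254,.6884,0])"
```

```text
t 6.18 pos [ 0.6295 -0.0364  0.1797] shift [-0.0021 -0.001  -0.0003] turn [ 0.0011  0.0077 -0.0022] w 0.0199 F [-14.1 -13.3  13.6]
-19.41307977334537
```

Call:
arm_command(commands=[[60, [0, 0, 0], [0, 0, 0]], [60, [0, 0, 0], [0, 0, 0]], [60, [0, 0, 0], [0, 0, 0]], [60, [0, 0, 0], [0, 0, 0]], [60, [-0.002, 0, -0.005], [0, 0, 0]], [60, [-0.002, 0, -0.02], [0, 0, 0]], [60, [-0.002, 0, -0.04], [0, 0, 0]], [60, [-0.012, 0, -0.05], [0, 0, 0]], [60, [-0.035, 0, -0.055], [0, 0, 0]], [60, [-0.065, 0, -0.055], [0, 0, 0]]])

```text
time: 7.02
ee_pos: [0.5845, -0.0759, 0.2357]
eef_rot: [0.928, 0.373, 0.001, 0.0]
ft_force: [0.1, -0.2, -0.1]
width: 0.0522
```

```bash
python3 -c "
from h import *
to(jw(0,-.077,.235))
c,s=shot('wrist','w5')"
```

```text
t 7.02 pos [ 0.5845 -0.0759  0.2357] shift [-0.1124  0.0009  0.0004] turn [ 0.0014 -0.0026  0.0046] w 0.0522 F [ 0.1 -0.2 -0.1]
```

View pics/w5.png

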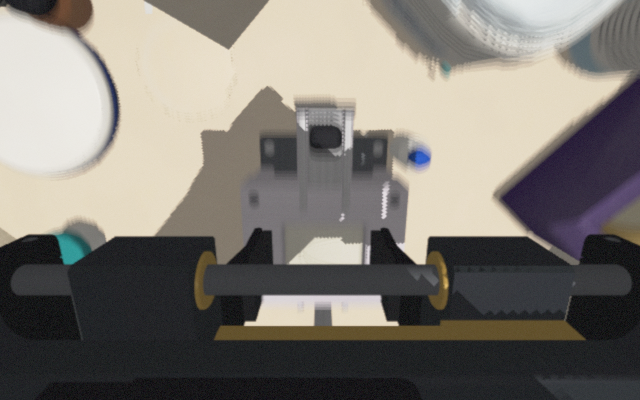

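Call:
arm_command(commands=[[60, [-0.025, 0, 0], [0, 0, 0.003]], [60, [-0.05, 0, 0], [0, 0, 0.003]], [60, [-0.075, 0, 0], [0, 0, 0.003]], [60, [-0.095, 0, 0], [0, 0, 0.003]], [60, [-0.102, 0, 0], [0, 0, 0.003]], [60, [-0.104, 0, 0], [0, 0, 0.003]], [60, [-0.104, 0, 0], [0, 0, 0.003]], [60, [-0.104, 0, 0], [0, 0, 0.003]], [60, [-0.104, 0, 0], [0, 0, 0.003]], [60, [-0.104, 0, 0], [0, 0, 0.003]]])

```text
time: 7.9
ee_pos: [0.5094, -0.1477, 0.2342]
eef_rot: [0.929, 0.371, 0.0, -0.0]
ft_force: [-0.4, 0.6, -1.0]
width: 0.0523
```

Run:
```python
from h import *
to(jw(0,-.077,.176))
c,s=shot('wrist','w6')
z=c['pixels'][:,:,::-1]
c2,s2=shot('side','s6')
cv2.imwrite('pics/s6z.png',cv2.resize(c2['pixels'][130:260,240:430,::-1],(0,0),fx=4,fy=4,interpolation=cv2.INTER_CUBIC))
```

```text
t 7.9 pos [ 0.5094 -0.1477  0.2342] shift [-0.0085  0.001   0.0582] turn [-0.0002 -0.0004  0.0002] w 0.0523 F [-0.4  0.6 -1. ]
```

View pics/w6.png

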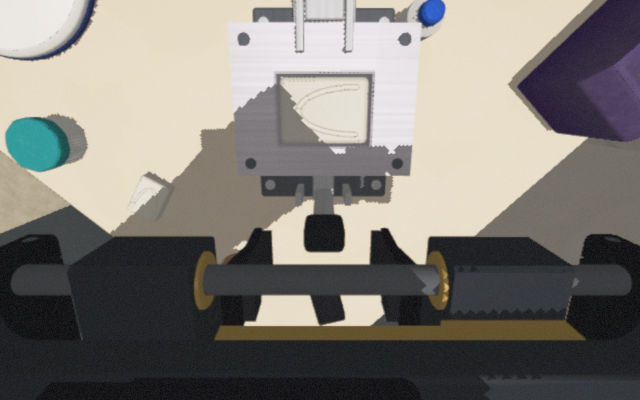

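View pics/s6z.png

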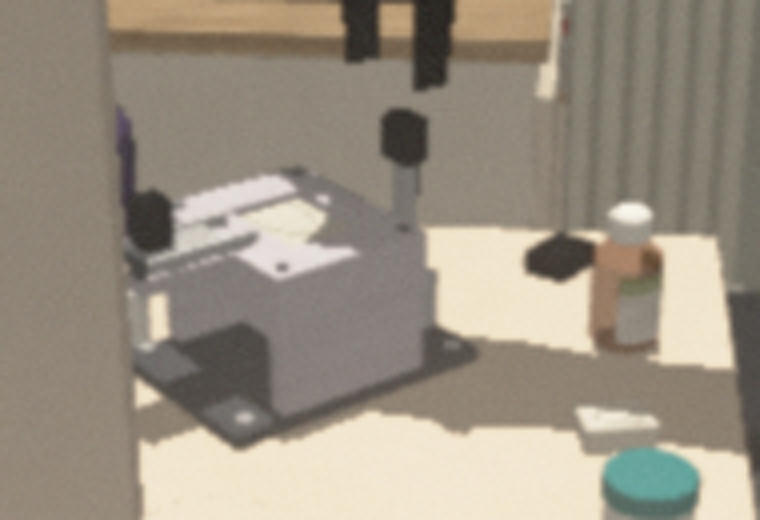

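Run:
```python
from h import *
c,s=load('w6')
XD=np.array([YD[1],-YD[0]])
for n,p,h in [('h bot',(324,251.5),.138),('hL',(305,240),.138),('hR',(343.5,240),.138),('p',(278,73),.094),('p',(374,72),.094),('p',(371,145),.094),('p',(279,145),.094)]:
    q=ray(c,s,p,h)[:2]-J0; print(n,(q@XD).round(4),(q@YD).round(4))
```

```text
h bot -0.0003 -0.0837
hL -0.0119 -0.076
hR 0.0117 -0.076
p -0.0304 0.0239
p 0.0329 0.0244
p 0.0328 -0.0235
p -0.0314 -0.0234
```

Call:
arm_command(commands=[[60, [-0.004, 0.001, 0], [0, 0, 0]], [60, [-0.0085, 0.001, 0.002], [0, 0, 0]], [60, [-0.0085, 0.001, 0.012], [0, 0, 0]], [60, [-0.0085, 0.001, 0.025], [0, 0, 0]], [60, [-0.0085, 0.001, 0.038], [0, 0, 0]], [60, [-0.0085, 0.001, 0.05], [0, 0, 0]], [60, [-0.0085, 0.001, 0.057], [0, 0, 0]], [60, [-0.0085, 0.001, 0.058], [0, 0, 0]], [60, [-0.0085, 0.001, 0.058], [0, 0, 0]], [60, [-0.0085, 0.001, 0.058], [0, 0, 0]]])

```text
time: 8.83
ee_pos: [0.5036, -0.1553, 0.1767]
eef_rot: [0.929, 0.37, 0.0, 0.0]
ft_force: [0.1, -0.0, 0.9]
width: 0.0523
```

Run:
```python
from h import *
to(jw(0,-.077,.176))
c,s=shot('wrist','w7')
c2,s2=shot('side','s7')
cv2.imwrite('pics/s7z.png',cv2.resize(c2['pixels'][100:260,240:430,::-1],(0,0),fx=3,fy=3,interpolation=cv2.INTER_CUBIC))
```

```text
t 8.83 pos [ 0.5036 -0.1553  0.1767] shift [ 0.001  -0.0006  0.0007] turn [ 0.0006 -0.0003 -0.0014] w 0.0523 F [ 0.1 -0.   0.9]
```

View pics/w7.png

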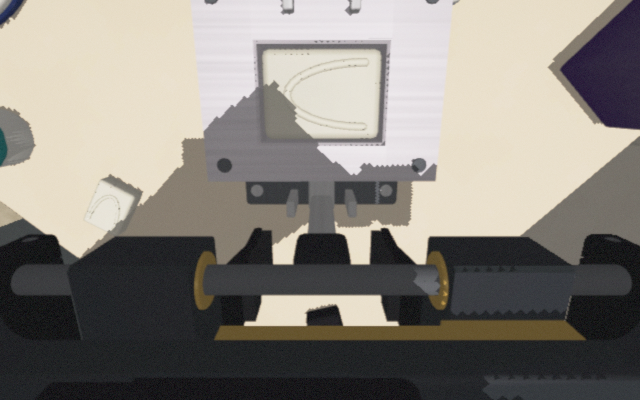

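View pics/s7z.png

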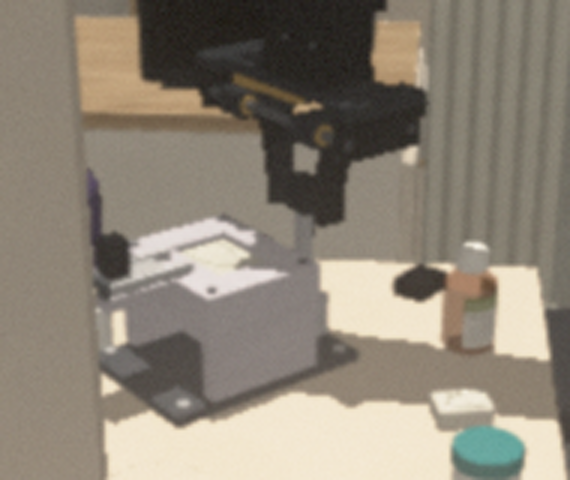

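Call:
arm_command(commands=[[10, [0, 0, 0], [0, 0, 0]], [10, [0, 0, 0], [0, 0, 0]], [10, [0, 0, 0], [0, 0, 0]], [10, [0, 0, 0], [0, 0, 0]], [10, [0, 0, 0], [0, 0, 0]], [10, [0, 0, 0], [0, 0, 0]], [10, [0, 0, -0.001], [0, 0, 0]], [10, [0, 0, -0.003], [0, 0, 0]], [10, [0, 0, -0.006], [0, 0, 0]], [10, [0, 0, -0.009], [0, 0, 0]]], squeeze=55)

```text
time: 9.77
ee_pos: [0.5036, -0.1556, 0.1845]
eef_rot: [0.929, 0.37, 0.0, 0.0]
ft_force: [8.9, -3.4, -13.2]
width: 0.0256
```

Call:
arm_command(commands=[[10, [0, 0, -0.002], [0, 0, 0]], [10, [0, 0, -0.004], [0, 0, 0]], [10, [0, 0, -0.006], [0, 0, 0]], [10, [0, 0, -0.008], [0, 0, 0]], [10, [0, 0, -0.01], [0, 0, 0]], [10, [0, 0, -0.012], [0, 0, 0]], [10, [0, 0, -0.014], [0, 0, 0]], [10, [0, 0, -0.015], [0, 0, 0]], [10, [0, 0, -0.015], [0, 0, 0]], [10, [0, 0, -0.015], [0, 0, 0]]])

```text
time: 10.6
ee_pos: [0.5036, -0.1556, 0.2]
eef_rot: [0.929, 0.37, 0.0, 0.0]
ft_force: [4.0, -2.7, -5.2]
width: 0.0254
```

Run:
```python
from h import *
to(jw(0,-.077,.2047))
c,s=shot('wrist','w8')
```

```text
t 10.6 pos [ 0.5036 -0.1556  0.2   ] shift [ 0.0012 -0.0008 -0.0047] turn [ 0.0008 -0.0004 -0.0016] w 0.0254 F [ 4.  -2.7 -5.2]
```

View pics/w8.png

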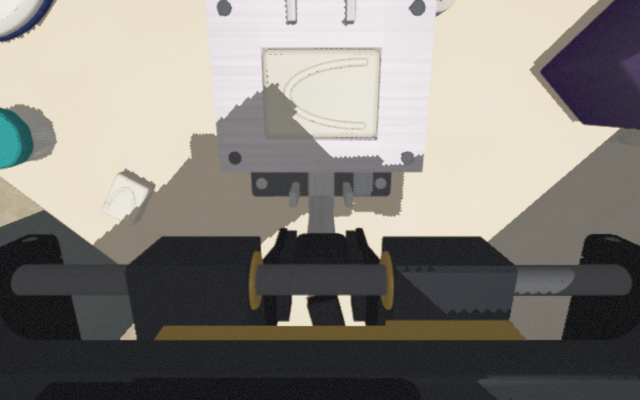

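Call:
arm_command(commands=[[10, [0, 0, -0.001], [0, 0, 0]], [10, [0, 0, -0.002], [0, 0, 0]], [10, [0, 0, -0.003], [0, 0, 0]], [10, [0, 0, -0.004], [0, 0, 0]], [10, [0, 0, -0.005], [0, 0, 0]], [10, [0, 0, -0.006], [0, 0, 0]], [10, [0, 0, -0.0065], [0, 0, 0]], [10, [0, 0, -0.0065], [0, 0, 0]], [10, [0, 0, -0.0065], [0, 0, 0]], [10, [0, 0, -0.0065], [0, 0, 0]]])

```text
time: 11.48
ee_pos: [0.5036, -0.1556, 0.2046]
eef_rot: [0.929, 0.37, 0.0, -0.0]
ft_force: [14.3, -4.3, -25.9]
width: 0.0254
```

Run:
```python
from h import *
to(jw(0,-.077,.2047))
```

```text
t 11.48 pos [ 0.5036 -0.1556  0.2046] shift [ 0.0012 -0.0008 -0.0001] turn [-0.     -0.0009 -0.0014] w 0.0254 F [ 14.3  -4.3 -25.9]
```

Call:
arm_command(commands=[[50, [0, 0, 0.001], [0, 0, 0]], [60, [0, 0, 0.001], [0, 0, 0]], [70, [0, 0, 0.001], [0, 0, 0]], [100, [0, 0, 0], [0, 0, 0]], [100, [0, 0, -0.02], [0, 0, 0]], [100, [0, 0, -0.04], [0, 0, 0]], [100, [0.01, 0, -0.045], [0, 0, 0]], [100, [0.035, 0, -0.045], [0, 0, 0]], [100, [0.05, 0, -0.045], [0, 0, 0]], [100, [0.055, 0, -0.045], [0, 0, 0]]], squeeze=20)

```text
time: 12.32
ee_pos: [0.5448, -0.1147, 0.2518]
eef_rot: [0.929, 0.371, 0.001, -0.0]
ft_force: [0.4, 1.3, -1.3]
width: 0.0828
```

Run:
```python
from h import *
to(jw(0.001,0,.22))
c,s=shot('wrist','w9')
c2,s2=shot('side','s9')
cv2.imwrite('pics/s9z.png',cv2.resize(c2['pixels'][100:260,240:430,::-1],(0,0),fx=3,fy=3,interpolation=cv2.INTER_CUBIC))
```

```text
t 12.32 pos [ 0.5448 -0.1147  0.2518] shift [0.0201 0.0016 0.0318] turn [-0.0001 -0.0015  0.0016] w 0.0828 F [ 0.4  1.3 -1.3]
```

View pics/w9.png

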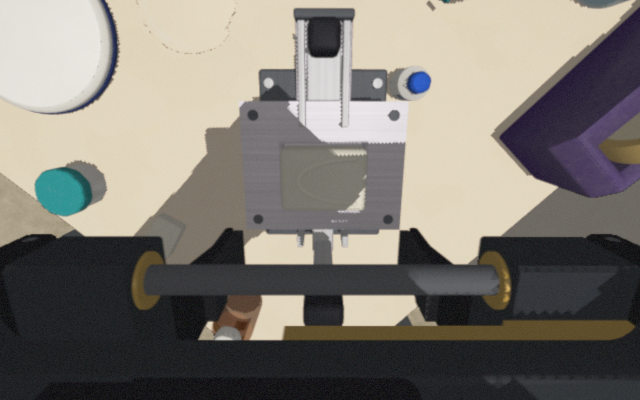

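View pics/s9z.png

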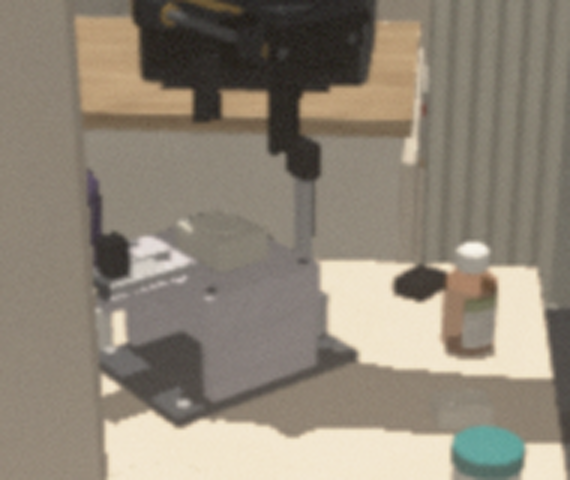

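Call:
arm_command(commands=[[100, [0.01, 0.001, 0.01], [0, 0, 0]], [100, [0.016, 0.0015, 0.025], [0, 0, 0]], [100, [0.017, 0.0015, 0.04], [0, 0, 0]], [100, [0.017, 0.0015, 0.055], [0, 0, 0]], [100, [0.017, 0.0015, 0.06], [0, 0, 0]], [100, [0.017, 0.0015, 0.06], [0, 0, 0]], [100, [0.017, 0.0015, 0.06], [0, 0, 0]], [100, [0.017, 0.0015, 0.06], [0, 0, 0]], [100, [0.017, 0.0015, 0.06], [0, 0, 0]], [100, [0.017, 0.0015, 0.06], [0, 0, 0]]])

```text
time: 13.25
ee_pos: [0.557, -0.107, 0.1925]
eef_rot: [0.929, 0.37, 0.0, 0.0]
ft_force: [0.1, -0.3, -0.4]
width: 0.0873
```

Run:
```python
from h import *
to(jw(0.001,0,.168))
c,s=shot('wrist','w10')
```

```text
t 13.25 pos [ 0.557  -0.107   0.1925] shift [ 0.006  -0.0013  0.0245] turn [ 0.0012 -0.0006 -0.0017] w 0.0873 F [ 0.1 -0.3 -0.4]
```

View pics/w10.png

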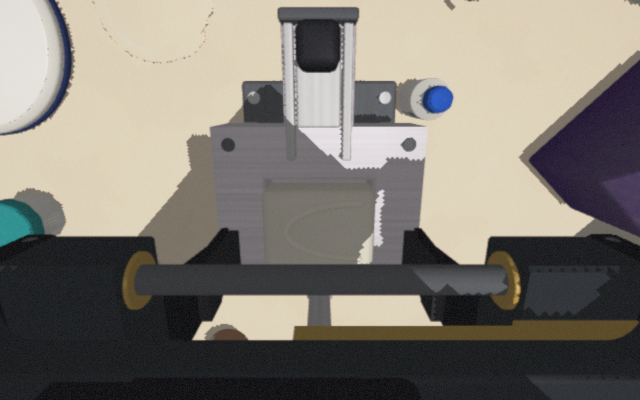

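Call:
arm_command(commands=[[100, [0.004, -0.001, 0.006], [0, 0, 0]], [100, [0.006, -0.001, 0.013], [0, 0, 0]], [100, [0.006, -0.001, 0.019], [0, 0, 0]], [100, [0.006, -0.001, 0.023], [0, 0, 0]], [100, [0.006, -0.001, 0.0235], [0, 0, 0]], [100, [0.006, -0.001, 0.0235], [0, 0, 0]], [60, [0.006, -0.001, 0.0235], [0, 0, 0]], [60, [0.006, -0.001, 0.0235], [0, 0, 0]], [60, [0.006, -0.001, 0.0235], [0, 0, 0]], [60, [0.006, -0.001, 0.0235], [0, 0, 0]]], squeeze=20)

```text
time: 14.13
ee_pos: [0.5605, -0.1021, 0.1685]
eef_rot: [0.929, 0.37, 0.0, 0.0]
ft_force: [0.5, -0.5, 0.0]
width: 0.0679
```

Run:
```python
from h import *
to(jw(0.001,0,.168))
```

```text
t 14.13 pos [ 0.5605 -0.1021  0.1685] shift [ 0.0001 -0.0001  0.0005] turn [ 0.0005 -0.0002 -0.0015] w 0.0679 F [ 0.5 -0.5  0. ]
```

Call:
arm_command(commands=[[50, [0, 0, 0], [0, 0, 0]], [50, [0, 0, 0], [0, 0, 0]], [50, [0, 0, 0], [0, 0, 0]], [50, [0, 0, 0], [0, 0, 0]], [50, [0, 0, -0.001], [0, 0, 0]], [50, [0, 0, -0.004], [0, 0, 0]], [50, [0, 0, -0.01], [0, 0, 0]], [50, [0, 0, -0.018], [0, 0, 0]], [50, [0, 0, -0.026], [0, 0, 0]], [50, [0, 0, -0.034], [0, 0, 0]]], squeeze=20)

```text
time: 14.97
ee_pos: [0.5605, -0.102, 0.2035]
eef_rot: [0.929, 0.37, 0.0, 0.0]
ft_force: [0.3, 0.2, -0.9]
width: 0.062
```

Run:
```python
from h import *
to((.4580,.1702,.25))
c,s=shot('wrist','w11')
c2,s2=shot('side','s11')
cv2.imwrite('pics/s11z.png',cv2.resize(c2['pixels'][100:260,240:430,::-1],(0,0),fx=3,fy=3,interpolation=cv2.INTER_CUBIC))
```

```text
t 14.97 pos [ 0.5605 -0.102   0.2035] shift [ 0.1126 -0.2681 -0.0467] turn [ 0.0006 -0.0004 -0.0013] w 0.062 F [ 0.3  0.2 -0.9]
```

View pics/w11.png

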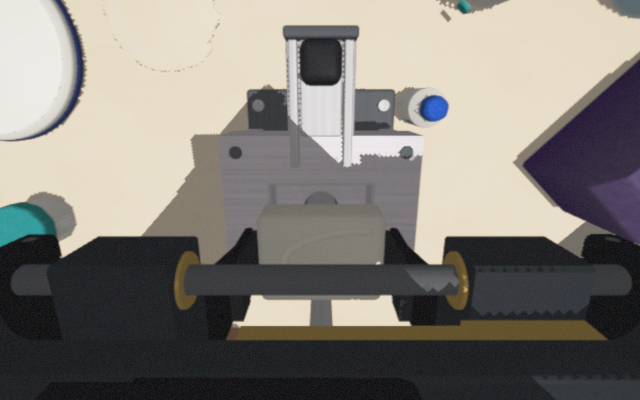

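View pics/s11z.png

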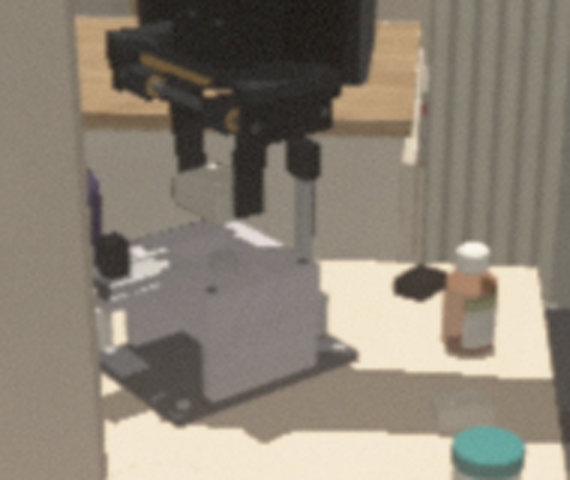

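Call:
arm_command(commands=[[50, [0, -0.005, -0.015], [0, 0, 0]], [50, [0, -0.015, -0.03], [0, 0, 0]], [50, [0.003, -0.032, -0.04], [0, 0, 0]], [50, [0.007, -0.052, -0.045], [0, 0, 0]], [50, [0.015, -0.074, -0.047], [0, 0, 0]], [50, [0.023, -0.096, -0.047], [0, 0, 0]], [50, [0.033, -0.118, -0.047], [0, 0, 0]], [50, [0.043, -0.14, -0.047], [0, 0, 0]], [50, [0.053, -0.16, -0.047], [0, 0, 0]], [50, [0.063, -0.18, -0.047], [0, 0, 0]]])

```text
time: 15.9
ee_pos: [0.4818, 0.0731, 0.2493]
eef_rot: [0.929, 0.37, 0.0, 0.0]
ft_force: [-0.6, -0.3, -1.0]
width: 0.0615
```

Run:
```python
from h import *
to((.4580,.1702,.18))
c,s=shot('wrist','w12')
```

```text
t 15.9 pos [0.4818 0.0731 0.2493] shift [ 0.0495 -0.0869  0.0692] turn [ 0.0005  0.0001 -0.0013] w 0.0615 F [-0.6 -0.3 -1. ]
```

View pics/w12.png

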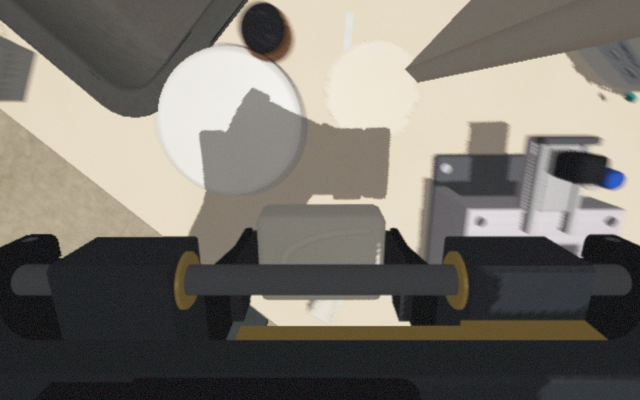

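Run:
```python
from h import *
c,s=load('w12')
print(ray(c,s,(230.5,119),.021),[ray(c,s,p,.021).round(4) for p in((157,119),(304,119),(230,45),(230,194))], s['joint_vel'].round(2))
```

```text
[0.46506477 0.17614265 0.021     ] [array([0.4175, 0.2266, 0.021 ]), array([0.5127, 0.1257, 0.021 ]), array([0.5148, 0.2171, 0.021 ]), array([0.4076, 0.1301, 0.021 ])] [-0.29 -0.08 -0.23  0.09 -0.03 -0.01 -0.51]
```

Call:
arm_command(commands=[[50, [0.008, -0.014, 0], [0, 0, 0]], [50, [0.018, -0.03, 0], [0, 0, 0]], [50, [0.028, -0.048, 0.002], [0, 0, 0]], [50, [0.037, -0.063, 0.006], [0, 0, 0]], [50, [0.043, -0.074, 0.01], [0, 0, 0]], [50, [0.046, -0.08, 0.015], [0, 0, 0]], [50, [0.047, -0.083, 0.02], [0, 0, 0]], [50, [0.047, -0.084, 0.025], [0, 0, 0]], [50, [0.047, -0.084, 0.027], [0, 0, 0]], [50, [0.047, -0.084, 0.027], [0, 0, 0]]])

```text
time: 16.78
ee_pos: [0.4588, 0.1643, 0.2215]
eef_rot: [0.929, 0.369, -0.001, 0.0]
ft_force: [1.1, -0.6, -1.4]
width: 0.0617
```

Run:
```python
from h import *
to((.4580,.1702,.18))
c,s=shot('wrist','w13')
c,s=shot('top','t13')
```

```text
t 16.78 pos [0.4588 0.1643 0.2215] shift [ 0.0035 -0.0048  0.0415] turn [-0.0003  0.0012 -0.0026] w 0.0617 F [ 1.1 -0.6 -1.4]
```

View pics/w13.png

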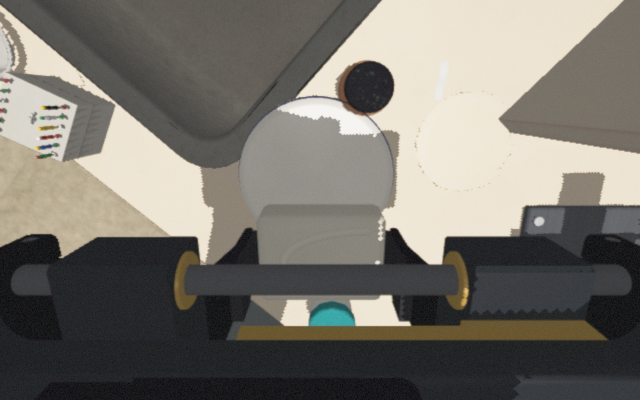

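View pics/t13.png

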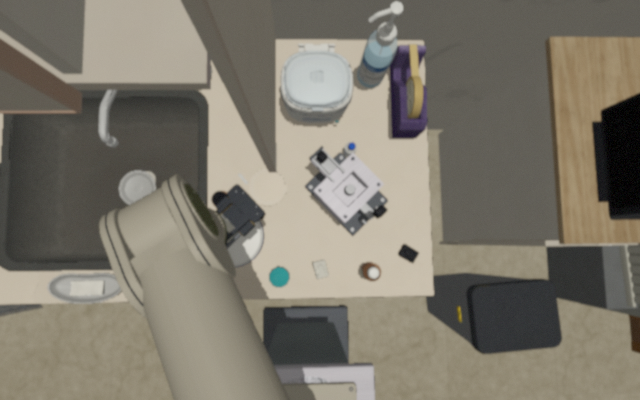

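Run:
```python
from h import *
c,s=load('w13'); im=c['pixels'][:,:,::-1]
cv2.imwrite('pics/w13z.png',cv2.resize(im[80:250,220:410],(0,0),fx=4,fy=4,interpolation=cv2.INTER_CUBIC))
print(s['joint_vel'].round(3))
```

```text
[ 0.003 -0.008 -0.002 -0.016 -0.006  0.008  0.002]
```

View pics/w13z.png

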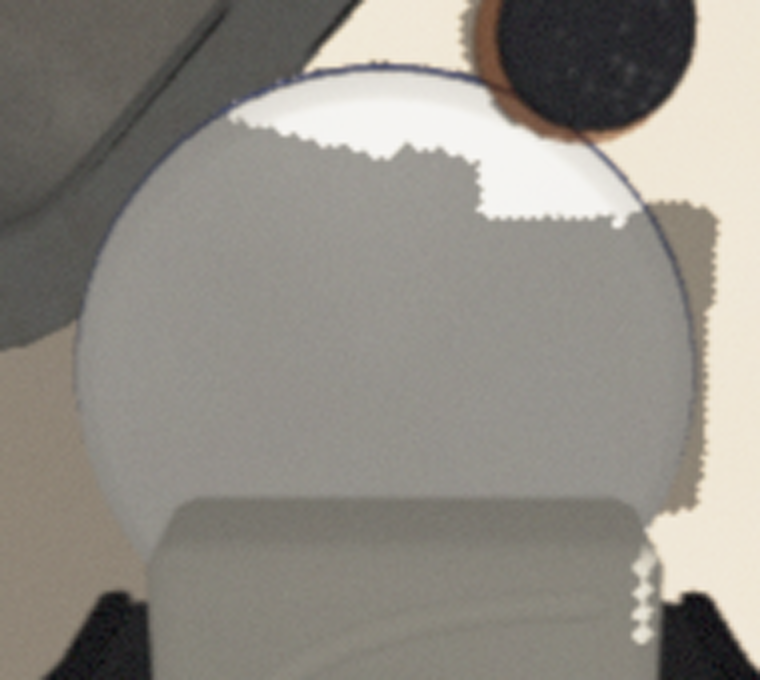

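Run:
```python
from h import *
from scipy.optimize import least_squares
c,s=load('w13')
for zz in(.015,.021):
    Q=np.array([ray(c,s,(x/4+220-.37,y/4+80-.37),zz)[:2] for x,y in [(78,360),(692,360),(385,67),(232,108),(130,205),(150,555),(585,145),(660,225),(655,525)]])
    r=least_squares(lambda v:np.hypot(*(Q-v[:2]).T)-v[2],[.458,.17,.07]); print(zz,r.x,r.fun.round(4))
to((.4585,.1705,.1))
```

```text
0.015 [0.46063286 0.17332602 0.07069013] [ 0.0005 -0.0006  0.0003  0.0002 -0.0001 -0.0007 -0.0009  0.0006  0.0008]
0.021 [0.46166354 0.17417983 0.06926434] [ 0.0005 -0.0006  0.0003  0.0002 -0.0001 -0.0007 -0.0009  0.0006  0.0008]
t 16.88 pos [0.4591 0.1646 0.2222] shift [ 0.0037 -0.0047  0.1222] turn [ 0.0002  0.0002 -0.0026] w 0.0616 F [ 0.4 -0.6 -1. ]
```

Call:
arm_command(commands=[[50, [0.003, -0.002, 0.015], [0, 0, 0]], [50, [0.006, -0.005, 0.035], [0, 0, 0]], [50, [0.006, -0.005, 0.055], [0, 0, 0]], [50, [0.006, -0.005, 0.075], [0, 0, 0]], [50, [0.006, -0.005, 0.09], [0, 0, 0]], [50, [0.006, -0.005, 0.102], [0, 0, 0]], [50, [0.006, -0.005, 0.11], [0, 0, 0]], [50, [0.006, -0.005, 0.115], [0, 0, 0]], [50, [0.006, -0.005, 0.117], [0, 0, 0]], [50, [0.006, -0.005, 0.117], [0, 0, 0]]])

```text
time: 17.72
ee_pos: [0.4599, 0.1731, 0.1054]
eef_rot: [0.929, 0.37, 0.0, 0.0]
ft_force: [-0.4, 0.7, -2.1]
width: 0.0616
```

Run:
```python
from h import *
to((.460,.172,.0975))
c,s=shot('wrist','w14')
c2,s2=shot('side','s14')
cv2.imwrite('pics/s14z.png',cv2.resize(c2['pixels'][200:340,240:430,::-1],(0,0),fx=4,fy=4,interpolation=cv2.INTER_CUBIC))
```

```text
t 17.72 pos [0.4599 0.1731 0.1054] shift [-0.0007  0.0009  0.0079] turn [ 0.0001 -0.0002 -0.0015] w 0.0616 F [-0.4  0.7 -2.1]
```

View pics/w14.png

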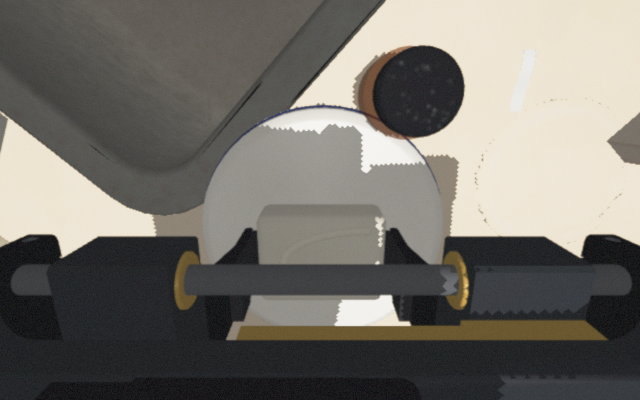

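View pics/s14z.png

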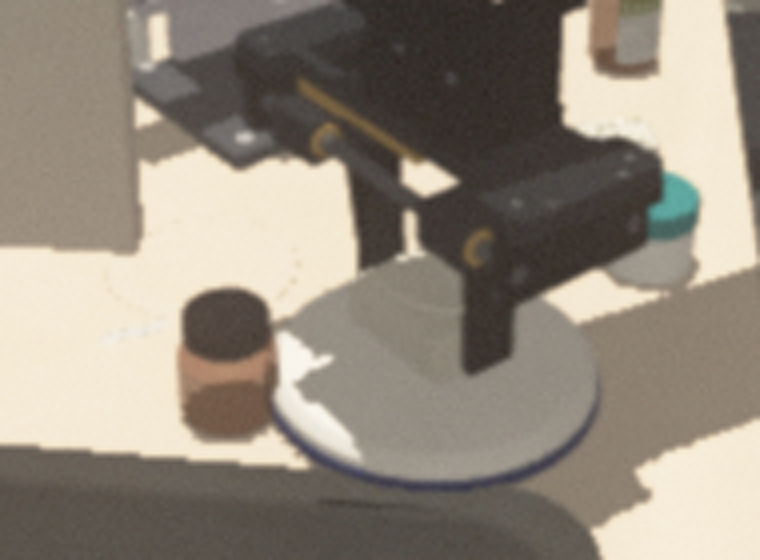

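Call:
arm_command(commands=[[50, [0, 0, 0.002], [0, 0, 0]], [50, [0, 0, 0.004], [0, 0, 0]], [50, [0, 0, 0.005], [0, 0, 0]], [50, [0, 0, 0.0055], [0, 0, 0]], [50, [0, 0, 0.006], [0, 0, 0]], [50, [0, 0, 0.0065], [0, 0, 0]], [50, [0, 0, 0.007], [0, 0, 0]], [50, [0, 0, 0.007], [0, 0, 0]], [50, [0, 0, 0.007], [0, 0, 0]], [50, [0, 0, 0.007], [0, 0, 0]]])

```text
time: 18.65
ee_pos: [0.4598, 0.1731, 0.0982]
eef_rot: [0.929, 0.37, 0.0, 0.0]
ft_force: [-0.8, -0.7, -1.0]
width: 0.0616
```

Not yet in contact (force about the block's weight); creep on.

Call:
arm_command(commands=[[50, [0, 0, 0.0003], [0, 0, 0]], [50, [0, 0, 0.0006], [0, 0, 0]], [50, [0, 0, 0.0009], [0, 0, 0]], [50, [0, 0, 0.0012], [0, 0, 0]], [50, [0, 0, 0.0015], [0, 0, 0]], [50, [0, 0, 0.0015], [0, 0, 0]], [50, [0, 0, 0.0015], [0, 0, 0]], [50, [0, 0, 0.0015], [0, 0, 0]], [50, [0, 0, 0.0015], [0, 0, 0]], [50, [0, 0, 0.0015], [0, 0, 0]]])

```text
time: 19.48
ee_pos: [0.4598, 0.1732, 0.0972]
eef_rot: [0.929, 0.37, 0.0, 0.0]
ft_force: [-2.3, -1.7, 6.6]
width: 0.0621
```

Call:
arm_command(commands=[[72, [0, 0, -0.0004], [0, 0, 0]], [74, [0, 0, -0.0004], [0, 0, 0]], [78, [0, 0, -0.0004], [0, 0, 0]], [84, [0, 0, -0.0004], [0, 0, 0]], [90, [0, 0, -0.0004], [0, 0, 0]], [90, [0, 0, -0.0004], [0, 0, 0]], [90, [0, 0, -0.0004], [0, 0, 0]], [90, [0, 0, -0.008], [0, 0, 0]], [90, [0, 0, -0.025], [0, 0, 0]], [90, [0, 0, -0.05], [0, 0, 0]]])

```text
time: 20.32
ee_pos: [0.4586, 0.1728, 0.1463]
eef_rot: [0.929, 0.37, -0.002, -0.0]
ft_force: [0.5, -0.2, 0.4]
width: 0.0782
```

Call:
arm_command(commands=[[90, [0, 0, -0.03], [0, 0, 0]], [90, [0, 0, -0.06], [0, 0, 0]], [90, [-0.005, 0, -0.085], [0, 0, 0]], [90, [-0.02, 0, -0.1], [0, 0, 0]], [90, [-0.04, 0.005, -0.1], [0, 0, 0]], [90, [-0.055, 0.015, -0.1], [0, 0, 0]], [90, [-0.06, 0.02, -0.1], [0, 0, 0]], [60, [-0.06, 0.02, -0.1], [0, 0, 0]], [60, [-0.06, 0.02, -0.1], [0, 0, 0]], [60, [-0.06, 0.02, -0.1], [0, 0, 0]]])

```text
time: 21.15
ee_pos: [0.43, 0.1184, 0.2468]
eef_rot: [0.929, 0.37, 0.0, -0.0]
ft_force: [-0.5, 0.1, -0.2]
width: 0.0654
```

Run:
```python
from h import *
to(jw(0,-.077,.27))
c,s=shot('wrist','w15')
```

```text
t 21.15 pos [0.43   0.1184 0.2468] shift [-0.1339  0.2486 -0.0233] turn [-0.0004 -0.0004 -0.0004] w 0.0654 F [-0.5  0.1 -0.2]
```

View pics/w15.png

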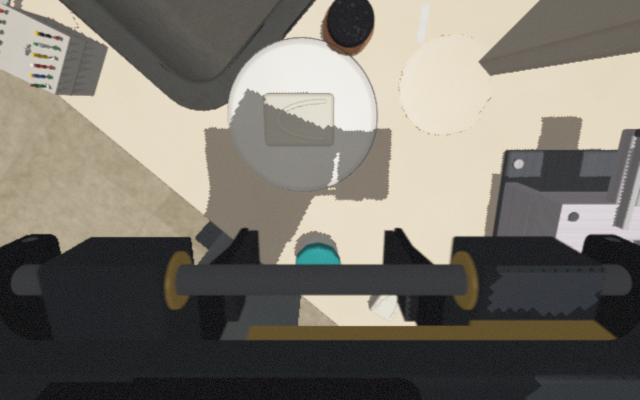

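Run:
```python
from h import *
from scipy.optimize import least_squares
c,s=load('w15'); im=c['pixels'][:,:,::-1]
cv2.imwrite('pics/w15z.png',cv2.resize(im[25:200,215:390],(0,0),fx=3.4,fy=3.4,interpolation=cv2.INTER_CUBIC))
```

```text
(no output)
```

View pics/w15z.png

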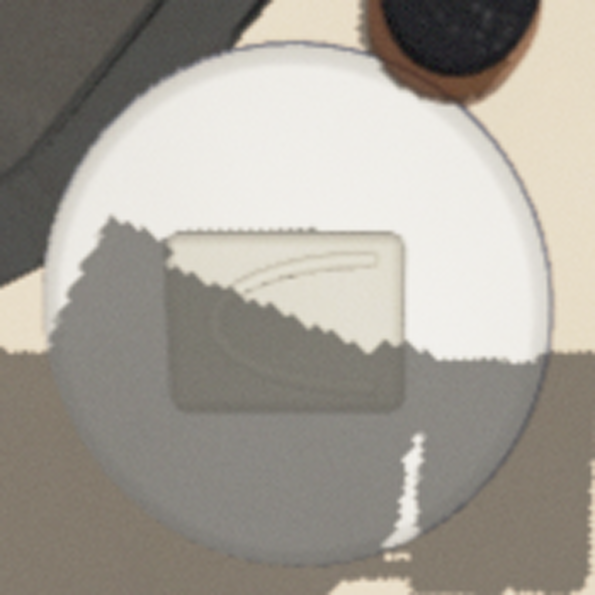

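Run:
```python
from h import *
from scipy.optimize import least_squares
c,s=load('w15')
f=lambda p,z:ray(c,s,(p[0]/3.4+215-.35,p[1]/3.4+25-.35),z)[:2]
Q=np.array([f(p,.017) for p in [(45,300),(552,300),(295,42),(300,566),(140,110),(465,110),(110,475),(500,465)]])
r=least_squares(lambda v:np.hypot(*(Q-v[:2]).T)-v[2],[.458,.17,.07]); print(r.x,r.fun.round(4))
P=np.array([f(p,.045) for p in [(163,233),(404,233),(404,412),(172,412)]]); print(P.mean(0),np.linalg.norm(P[1]-P[0]),np.linalg.norm(P[2]-P[1]))
```

```text
[0.45985357 0.17194012 0.07040803] [ 0.0005 -0.0001  0.001   0.0002 -0.0015  0.0003  0.0001 -0.0004]
[0.45883861 0.17388647] 0.060113910513008795 0.04449782119369325
```

Call:
arm_command(commands=[[40, [-0.01, 0.015, -0.006], [0, 0, 0]], [30, [-0.022, 0.04, -0.014], [0, 0, 0]], [20, [-0.036, 0.067, -0.022], [0, 0, 0]], [10, [-0.05, 0.094, -0.024], [0, 0, 0]], [0, [-0.065, 0.121, -0.024], [0, 0, 0]], [0, [-0.08, 0.148, -0.024], [0, 0, 0]], [0, [-0.094, 0.175, -0.024], [0, 0, 0]], [0, [-0.108, 0.2, -0.024], [0, 0, 0]], [0, [-0.12, 0.222, -0.024], [0, 0, 0]], [0, [-0.128, 0.237, -0.024], [0, 0, 0]]], squeeze=20)

```text
time: 22.03
ee_pos: [0.5004, -0.1447, 0.2702]
eef_rot: [0.929, 0.369, -0.0, -0.0]
ft_force: [-0.2, 0.6, 0.8]
width: 0.0019
```

Run:
```python
from h import *
to(jw(0,-.077,.245))
```

```text
t 22.03 pos [ 0.5004 -0.1447  0.2702] shift [-0.0039  0.0093  0.0252] turn [-0.0006  0.0003 -0.0026] w 0.0019 F [-0.2  0.6  0.8]
```

Call:
arm_command(commands=[[0, [-0.003, 0.006, 0], [0, 0, 0]], [0, [-0.005, 0.0105, 0.003], [0, 0, 0]], [0, [-0.005, 0.0105, 0.01], [0, 0, 0]], [0, [-0.005, 0.0105, 0.018], [0, 0, 0]], [0, [-0.005, 0.0105, 0.022], [0, 0, 0]], [0, [-0.005, 0.0105, 0.022], [0, 0, 0]], [0, [-0.005, 0.0105, 0.022], [0, 0, 0]], [0, [-0.005, 0.0105, 0.022], [0, 0, 0]], [0, [-0.005, 0.0105, 0.022], [0, 0, 0]], [0, [-0.005, 0.0105, 0.022], [0, 0, 0]]])

```text
time: 22.87
ee_pos: [0.5035, -0.1538, 0.2491]
eef_rot: [0.929, 0.37, 0.0, 0.0]
ft_force: [-0.6, -0.1, 0.7]
width: 0.0005
```

Run:
```python
from h import *
to(jw(0,-.077,.208))
c,s=shot('wrist','w16')
c2,s2=shot('side','s16')
cv2.imwrite('pics/s16z.png',cv2.resize(c2['pixels'][100:260,240:430,::-1],(0,0),fx=3,fy=3,interpolation=cv2.INTER_CUBIC))
```

```text
t 22.87 pos [ 0.5035 -0.1538  0.2491] shift [0.     0.0006 0.0411] turn [ 0.0007 -0.0002 -0.0014] w 0.0005 F [-0.6 -0.1  0.7]
```

View pics/w16.png

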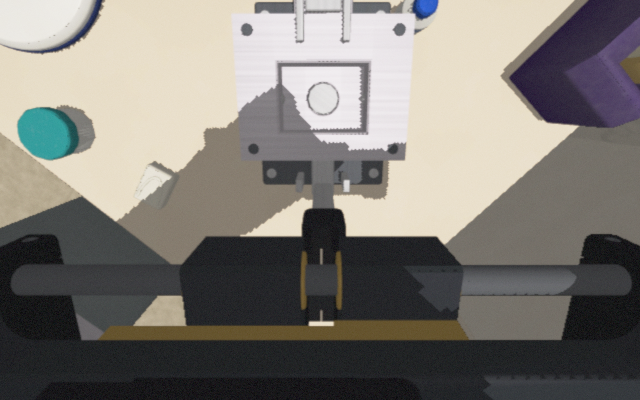

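View pics/s16z.png

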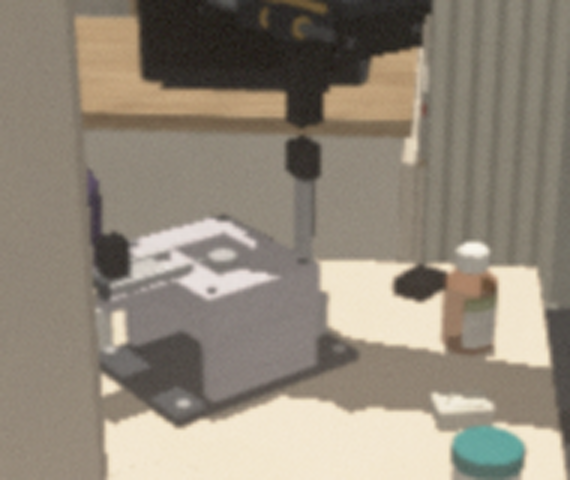

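Fingers sit right above the handle. Push down 41 mm, gradually.

Call:
arm_command(commands=[[0, [0, 0, 0.005], [0, 0, 0]], [0, [0, 0, 0.01], [0, 0, 0]], [0, [0, 0, 0.014], [0, 0, 0]], [0, [0, 0, 0.018], [0, 0, 0]], [0, [0, 0, 0.022], [0, 0, 0]], [0, [0, 0, 0.026], [0, 0, 0]], [0, [0, 0, 0.03], [0, 0, 0]], [0, [0, 0, 0.033], [0, 0, 0]], [0, [0, 0, 0.035], [0, 0, 0]], [0, [0, 0, 0.035], [0, 0, 0]]])

```text
time: 23.8
ee_pos: [0.5033, -0.1538, 0.2133]
eef_rot: [0.929, 0.37, -0.0, -0.0]
ft_force: [-0.4, 0.4, -0.1]
width: 0.0007
```

Call:
arm_command(commands=[[0, [0, 0, 0.002], [0, 0, 0]], [0, [0, 0, 0.004], [0, 0, 0]], [0, [0, 0, 0.005], [0, 0, 0]], [0, [0, 0, 0.006], [0, 0, 0]], [0, [0, 0, 0.007], [0, 0, 0]], [0, [0, 0, 0.0075], [0, 0, 0]], [0, [0, 0, 0.0075], [0, 0, 0]], [0, [0, 0, 0.0075], [0, 0, 0]], [0, [0, 0, 0.0075], [0, 0, 0]], [0, [0, 0, 0.0075], [0, 0, 0]]])

```text
time: 24.63
ee_pos: [0.5035, -0.1539, 0.208]
eef_rot: [0.929, 0.37, 0.0, 0.001]
ft_force: [-9.6, 1.7, 20.8]
width: 0.0004
```

Call:
arm_command(commands=[[0, [0, 0, 0.0005], [0, 0, 0]], [0, [0, 0, 0.001], [0, 0, 0]], [0, [0, 0, 0.001], [0, 0, 0]], [0, [0, 0, 0.001], [0, 0, 0]], [0, [0, 0, -0.002], [0, 0, 0]], [0, [0, 0, -0.01], [0, 0, 0]], [0, [0, 0, -0.03], [0, 0, 0]], [0, [0, 0, -0.055], [0, 0, 0]], [0, [0, 0, -0.075], [0, 0, 0]], [0, [0, 0, -0.08], [0, 0, 0]]])

```text
time: 25.47
ee_pos: [0.5045, -0.1539, 0.2896]
eef_rot: [0.929, 0.37, 0.002, 0.001]
ft_force: [0.2, 0.4, -0.2]
width: 0.0
```

Call:
arm_command(commands=[[0, [-0.01, 0, -0.005], [0, 0, 0]], [0, [-0.02, 0, -0.01], [0, 0, 0]], [0, [-0.03, 0, -0.01], [0, 0, 0]], [0, [-0.04, 0, -0.01], [0, 0, 0]], [0, [-0.04, 0, -0.01], [0, 0, 0]], [0, [-0.04, 0, -0.01], [0, 0, 0]], [0, [-0.04, 0, -0.01], [0, 0, 0]], [0, [-0.04, 0, -0.01], [0, 0, 0]], [0, [-0.04, 0, -0.01], [0, 0, 0]], [0, [-0.04, 0, -0.01], [0, 0, 0]]])

```text
time: 26.3
ee_pos: [0.4745, -0.181, 0.2961]
eef_rot: [0.929, 0.37, -0.0, -0.0]
ft_force: [-0.2, -0.1, -0.5]
width: 0.0006
```

Run:
```python
from h import *
to(jw(0,-.077,.208))
c,s=shot('wrist','w17')
c3,s3=shot('top','t17')
cv2.imwrite('pics/t17z.png',cv2.resize(c3['pixels'][130:290,195:435,::-1],(0,0),fx=3.3,fy=3.3,interpolation=cv2.INTER_CUBIC))
c2,s2=shot('side','s17')
cv2.imwrite('pics/s17z.png',cv2.resize(c2['pixels'][140:320,250:440,::-1],(0,0),fx=3.3,fy=3.3,interpolation=cv2.INTER_CUBIC))
```

```text
t 26.3 pos [ 0.4745 -0.181   0.2961] shift [0.0397 0.0008 0.0881] turn [-0.0002 -0.0001 -0.0007] w 0.0006 F [-0.2 -0.1 -0.5]
```

View pics/w17.png

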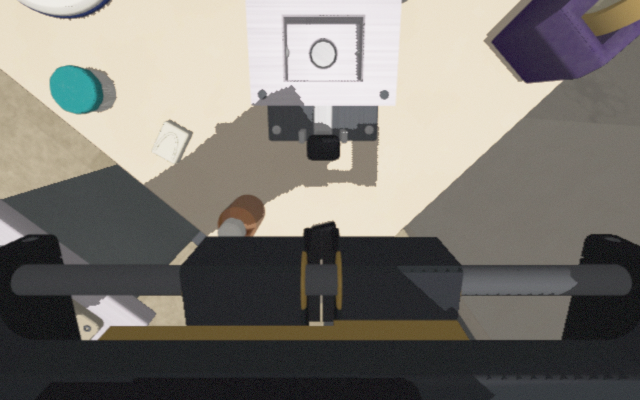

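View pics/s17z.png

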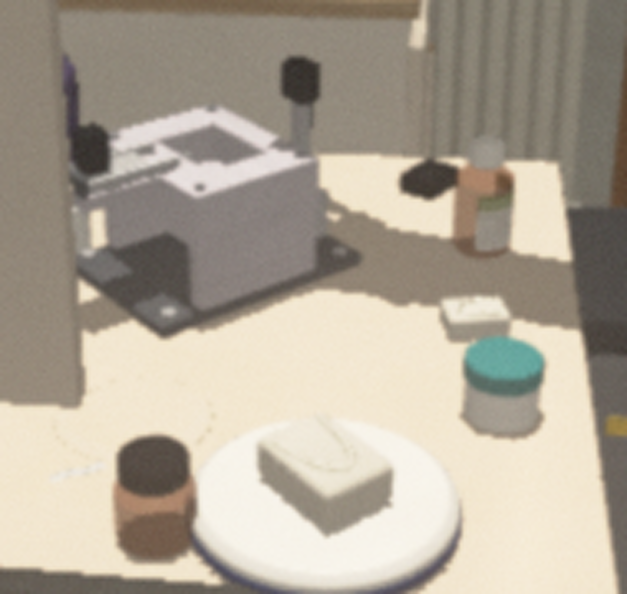

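View pics/t17z.png

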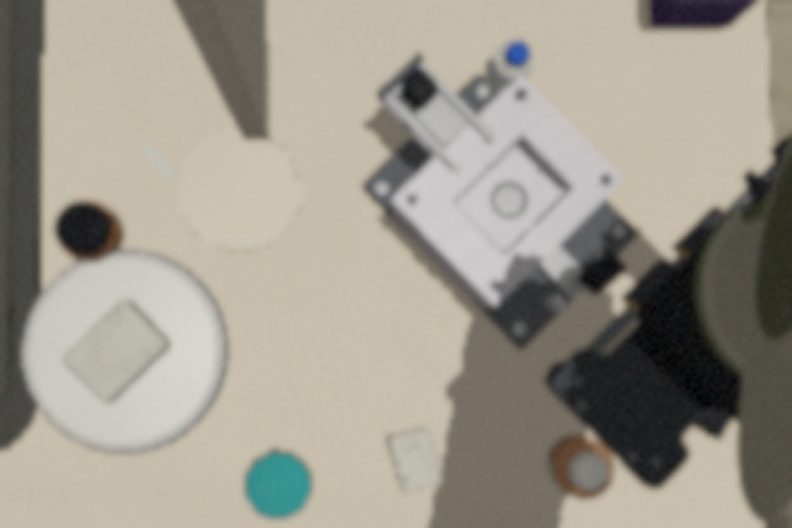

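Run:
```python
from h import *
c,s=load('t17'); XD=np.array([YD[1],-YD[0]])
for p,h in(((417,90),.131),((473,146),.131)):
    q=ray(c,s,(p[0]/3.3+195-.35,p[1]/3.3+130-.35),h)[:2]-J0; print(q@XD,q@YD)
c1,s1=load('side0'); c2,s2=load('s17')
m=lambda c:np.argwhere(c['pixels'][155:175,333:350].max(2)<60).mean(0)
print(m(c1),m(c2))
print(close_job())
```

```text
-0.0038699306732308484 0.09101154258262732
-0.0034342602282816234 0.039544189800754574
[8.65517241 7.34482759] [8.21518987 8.        ]
the job is handed in; nothing more can be done
None
```

The job is handed in after about 26 s of robot time, done in the order you asked. No verdict was given, so the results below are from my own checks.

- **Keeper:** I slid it by its knob until it pushed back at the stop with about 19 N. The last top view puts the knob at jig y ≈ 91 mm, against 93 mm nominal, which is within measuring error. The tongue is clear of the pocket.
- **Rod up:** I raised it by the lift handle until it stopped after about 28 mm, at about 26 N. The block then stood clear of the pocket.
- **Block:** It was set on the scale with about 7 N of contact force. It lies flat with the arch ridge up, about 2 mm from the scale's centre. The top camera and the wrist camera disagreed by about 4 mm on where the scale's centre is, so I aimed between them. A second wrist view after placing, with a circle fit to the scale, gave the 2 mm figure.
- **Rod down:** I pushed it until it pushed back with about 21 N at the height expected for home, then pressed a further 1 mm. In the side view the handle is within half a pixel of its starting height, though that check is rough.
- **Bystanders:** The bottles, pots and the two decoy blocks look unmoved from the first pictures. The arm is clear of everything, with its fingers shut and about zero force on the wrist.

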